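# Nest the shop's change cups into two till sets

### The job

Make up the change-cup sets for the two tills. On the black mat stand the red cup upright, centred on the printed ring, then nest the white cup in it and the green cup in the white one; on the cork mat stand the yellow cup, centred likewise, and nest the blue cup in it, every cup sitting fully down and straight. Don't tip a cup over, and leave the phone, the tape roll and the carton where they lie.

Things in the scene. Friction and masses are not known exactly. Their poses are not given: they have to be found in the camera images.
- cup_red: The red plastic change cup, upright, open, 62 mm tall, all five alike. Cone: outer diameter 37 mm at the base, 57 mm at height 44; above it a straight collar, 62 mm across, from 46 up to the rim. Wall 2.5 mm, mouth 57 mm. Inner floor 28 mm above the underside: a nested cup rests there, 28 mm higher, 2 to 4 mm play all round, its collar free. About 70 g, loose. Origin: centre of underside; z up.
- cup_white: The white plastic change cup, upright, open, 62 mm tall, all five alike. Cone: outer diameter 37 mm at the base, 57 mm at height 44; above it a straight collar, 62 mm across, from 46 up to the rim. Wall 2.5 mm, mouth 57 mm. Inner floor 28 mm above the underside: a nested cup rests there, 28 mm higher, 2 to 4 mm play all round, its collar free. About 70 g, loose. Origin: centre of underside; z up.
- cup_green: The green plastic change cup, upright, open, 62 mm tall, all five alike. Cone: outer diameter 37 mm at the base, 57 mm at height 44; above it a straight collar, 62 mm across, from 46 up to the rim. Wall 2.5 mm, mouth 57 mm. Inner floor 28 mm above the underside: a nested cup rests there, 28 mm higher, 2 to 4 mm play all round, its collar free. About 70 g, loose. Origin: centre of underside; z up.
- cup_yellow: The yellow plastic change cup, upright, open, 62 mm tall, all five alike. Cone: outer diameter 37 mm at the base, 57 mm at height 44; above it a straight collar, 62 mm across, from 46 up to the rim. Wall 2.5 mm, mouth 57 mm. Inner floor 28 mm above the underside: a nested cup rests there, 28 mm higher, 2 to 4 mm play all round, its collar free. About 70 g, loose. Origin: centre of underside; z up.
- cup_blue: The blue plastic change cup, upright, open, 62 mm tall, all five alike. Cone: outer diameter 37 mm at the base, 57 mm at height 44; above it a straight collar, 62 mm across, from 46 up to the rim. Wall 2.5 mm, mouth 57 mm. Inner floor 28 mm above the underside: a nested cup rests there, 28 mm higher, 2 to 4 mm play all round, its collar free. About 70 g, loose. Origin: centre of underside; z up.
- mat_black: Round counter mat, black rubber with a thin grey ring printed round its middle (ring 54 mm across); 100 mm diameter, 4 mm thick, fixed to the counter. Origin: centre of its underside, on the counter (z = 0); z up.
- mat_cork: Round counter mat, light brown cork with a thin dark brown ring printed round its middle (ring 54 mm across); 100 mm diameter, 4 mm thick, fixed to the counter. Origin: centre of its underside, on the counter (z = 0); z up.
- phone: Bystander: a black mobile phone lying flat, 72 x 148 x 9 mm (x, y, z), loose. Origin: centre of the underside.
- tape: Bystander: a brown roll of parcel tape lying flat, outer diameter 90 mm, hole 68 mm, 24 mm high, loose. Origin: centre of the underside.
- carton: Bystander: a closed grey carton with an orange band, lying flat, 70 x 110 x 45 mm (x, y, z), loose. Origin: centre of the underside.
Mind the look-alikes: they are no part of the job. There is more than one size of the cup_yellow; the one meant has the size given above.

How it is judged:
By the outcome, as a careful person would: the job done as asked, in the order asked, and still so for the second after the job is handed in, with the robot touching nothing.
It also fails if it takes over 128 s, if anything falls off the work surface, if the arm or the gripper's body presses on something with over 40 N, if the wrist force passes 120 N, or if a joint passes its speed limit or range.

### The arm

A 6-joint arm with a two-finger parallel gripper is mounted at the origin on the work surface. World frame = base frame: x ahead of the robot, y to its left, z up, the work surface at z = 0. Lengths are in m, angles in rad, forces in N, time in s.
With the tool pointing down it reaches from about 0.35 to 0.975 m from the base axis. Payload 4.9 kg.
Tool frame: the origin (TCP) lies on the front face of the gripper's body, between the roots of the fingers; the fingertips stand 73 mm ahead of it and the grasp point (between the pads) lies 54 mm ahead of it; z points along the fingers, y is the line along which they close (so a half turn about z gives the same grasp; the last joint's range is limited). The gripper opens to 85 mm and grips with 20 to 120 N. Pads are 22 mm wide; open, the fingers measure 114 mm over their backs; the gripper's body (76 mm by 85 mm) begins 54 mm behind the grasp point. The pads swing forward as they close: fully open they stand 13 mm farther back than shut.
Start: joints at [-1.319, 0.053, 1.613, -0, 1.476, -0.119], TCP at [0.226, -0.583, 0.304] pointing down, gripper open.
Joint ranges: [-3.01, 3.01], [-1.01, 2.22], [0.06, 2.58], [-1.02, 4.17], [0.09, 2.62], [-3.14, 3.14]. Speed limits (rad/s): [2.57, 2.57, 3.14, 3.14, 3.14, 3.14].

### API

Orientations are given as a rotation vector (axis times angle).
In Python, from station import status, imaging, order gives the robot as it stands.
- The arm moves only by the tool arm_command, never from a script. Its argument "increments" is a list of rows, each an object with "slide": the shift along the tool's x, y, z in m, a list of three; "spin": the turn about the tool's z in degrees; "gripper": the opening, from -1 (shut) to 1 (fully open). In form: [{"slide": [x, y, z], "spin": spin, "gripper": gripper}, ...]. A call has 1 to 8 rows; each row is the pose to reach, as a shift and turn from the pose commanded when the call began, along the tool's axes at that moment; what a row does not reach only later rows make up. A row lasts 1/12 s, in which the tool goes at most 41.7 mm and 7.16 degrees, less where a joint would pass 70% of its speed; a pose out of reach is approached as far as the arm can. A call with a gripper value outside its range is refused whole. The fingers move at their own pace and stop on an object; "newtons" is the grip in N (left out, the last holds). Time passes only in rows, so rows that repeat a pose let the fingers close. It gives the time, the measured TCP pose, the force, the opening and the grip force at its end, in the units of the state.
- status.get_obs(): the state, without advancing time (a new reading comes with each control period).
- imaging.get_image(name): name is "scene" or "top" or "wrist"; returns a dict with "frame" (400x640x3 uint8, red, green, blue), "vfov" (degrees; the focal length in pixels is half the picture's height over the tangent of half this angle, whatever the lens; pixels are square), "cx", "cy" (the principal point, pixels), "view" (4x4, takes a point from world to camera coordinates); the wrist camera has in their place "mount" (4x4, takes a point from camera to tool coordinates, whose origin is the TCP and whose axes are the flange's). Camera axes: x right, y up, looking along -z (the intrinsics and any distortion apply to the point x, -y, -z); pixel columns grow to the right and rows downward; lengths in m; the calibration is good to about 2 mm. The wrist camera is an equidistant fisheye: a pixel r from the principal point sees the ray r / f radians off the axis. A picture is of the moment at which its call begins: read the wrist's pose just before it. There is no depth.
- order.finish_job(): hands the job in; it is judged then, once.
The state is a dict: "t": time; "q": joint angles; "dq": joint speeds; "effort": joint torques, N m; "tool_pos": TCP position; "tool_rot": TCP orientation; "contact_force": force on the tool from outside, world axes, zero at the start; "wrist_torque": the same for the moment, N m; "opening": finger opening in m; "grip_force": force on a finger pad.
Only numpy, scipy, OpenCV 4.12 (cv2) and the standard library are available. Lean on these libraries where they do the work, as an engineer would, in place of code of your own. Each camera call takes 0.05 s, during which the arm holds its last target. There are 200 camera calls.

## Working session

There is one attempt and no reset: what is moved stays moved. The work goes in short steps, Python scripts to look and compute and a tool call to move; the robot and the scene stay as the last step left them, time stands still between calls to the robot, and variables do not carry over. Pictures are saved under pics/ and viewed, at most 14 in all, crops included, and the job is handed in when it is done.

Besides the shell and the picture viewer there is one more tool, called after "Emit:" as name(argument=value, ...), one argument or row to a line, values as JSON. arm_command: Moves the arm, as the interface text tells. Its arguments: {"type":"object","properties":{"increments":{"type":"array","items":{"type":"object","properties":{"slide":{"type":"array","items":{"type":"number"}},"spin":{"type":"number"},"gripper":{"type":"number"}}}},"newtons":{"type":"number"}},"required":["increments"]}

```bash
mkdir -p pics; ls
python3 - <<'E'
from station import status, imaging
import cv2
o=status.get_obs(); print({k:(v if not hasattr(v,'__len__') else [round(float(x),3) for x in v]) for k,v in o.items()})
for n in ("top","scene"):
    r=imaging.get_image(n); cv2.imwrite(f"pics/{n}0.png",r["frame"][:,:,::-1]); print(n,r["vfov"],r["cx"],r["cy"],r["view"], [k for k in r])
r=imaging.get_image("wrist");print(r["vfov"],r["cx"],r["cy"],r["mount"])
E
```

```text
pics
{'t': 0.0, 'q': [-1.319, 0.053, 1.614, 0.0, 1.476, -0.119], 'dq': [0.001, 0.001, 0.001, 0.001, 0.001, -0.001], 'effort': [0.001, -39.369, -37.017, -0.0, 0.007, -0.0], 'tool_pos': [0.226, -0.582, 0.303], 'tool_rot': [-3.086, -0.579, 0.0], 'contact_force': [0.134, 0.074, 0.365], 'wrist_torque': [-0.015, -0.025, 0.023], 'grip_force': 0.0, 'opening': 0.08525033119674019}
top 48.09638134059979 316.1176713606769 196.68227688086262 [[ 0.00654988 -0.99997471 -0.00277152 -0.02492653]
 [ 0.98442075  0.00596096  0.1757278  -0.627118  ]
 [-0.17570684 -0.00387934  0.98443489 -1.12508208]
 [ 0.          0.          0.          1.        ]] ['frame', 'vfov', 'cx', 'cy', 'view']
scene 53.873928295487715 326.3308585694499 199.74947332599788 [[ 0.38014983  0.92485186  0.01162518 -0.21220825]
 [-0.78583487  0.31632874  0.53141291  0.46683771]
 [ 0.48780084 -0.211152    0.84703316 -1.55422224]
 [ 0.          0.          0.          1.        ]] ['frame', 'vfov', 'cx', 'cy', 'view']
65.70646984690485 318.26853713366273 204.03822821206336 [[-2.65474113e-04  9.53825187e-01  3.00362185e-01  7.69332957e-02]
 [ 9.99999826e-01  9.50678741e-05  5.81950535e-04  1.72650654e-04]
 [ 5.26524284e-04  3.00362287e-01 -9.53825046e-01 -6.93537423e-02]
 [ 0.00000000e+00  0.00000000e+00  0.00000000e+00  1.00000000e+00]]
```

View pics/top0.png

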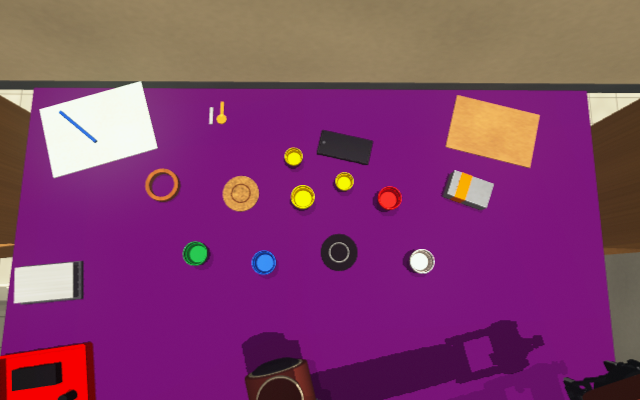

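View pics/scene0.png

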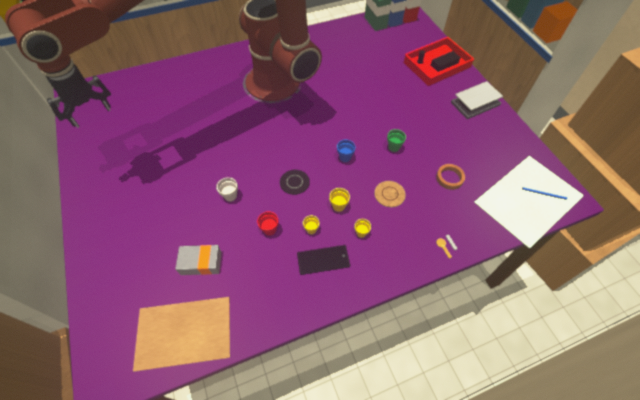

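Top view: the yellow candidates are (293,157), (303,197) and (344,182). (303,197) is the largest, so that's my pick. The other cups are red (389,198), white (421,261), green (196,254) and blue (264,263). The mats are black (339,252) and cork (241,193). The scene view agrees, with the large yellow at (340,200) and small ones at (311,225) and (362,228).

```bash
cat > h.py <<'E'
import numpy as np, cv2
from scipy.optimize import least_squares
from scipy.spatial.transform import Rotation as R
from station import status, imaging
def snap(name):
    o=status.get_obs(); r=imaging.get_image(name)
    f=200/np.tan(np.radians(r["vfov"])/2); c=np.array([r["cx"],r["cy"]])
    if name=="wrist":
        T=np.eye(4); T[:3,:3]=R.from_rotvec(o["tool_rot"]).as_matrix(); T[:3,3]=o["tool_pos"]; M=T@r["mount"]
    else: M=np.linalg.inv(r["view"])
    def cast(px,z):
        d=(np.atleast_2d(px)-c)/f
        if name=="wrist":
            t=np.linalg.norm(d,axis=1,keepdims=True); v=np.c_[d/np.maximum(t,1e-9)*np.sin(t),np.cos(t)]
        else: v=np.c_[d,np.ones(len(d))]
        w=(v*[1,-1,-1])@M[:3,:3].T
        return (M[:3,3]+w*((z-M[2,3])/w[:,2])[:,None])[:,:2]
    return r["frame"],cast,M[:3,3]
def mask(img,col):
    h,s,v=[a.astype(int) for a in cv2.split(cv2.cvtColor(img,cv2.COLOR_RGB2HSV))]
    m={"red":((h<6)|(h>174))&(s>140)&(v>60),"green":(h>50)&(h<85)&(s>100)&(v>40),"blue":(h>95)&(h<120)&(s>120)&(v>60),
       "yellow":(h>23)&(h<36)&(s>120)&(v>80),"white":(s<45)&(v>110)}[col]
    return m.astype(np.uint8)
def blobs(m,amin):
    cs,_=cv2.findContours(m,cv2.RETR_EXTERNAL,cv2.CHAIN_APPROX_NONE)
    return [c[:,0,:].astype(float) for c in cs if cv2.contourArea(c)>amin]
def rimfit(c,cast,cam,z=.062,r=.031):
    """fixed-radius circle on the silhouette's half away from the camera (the top rim)"""
    hull=cv2.convexHull(c.astype(np.float32))[:,0,:]
    p=cast(c,z); ctr=cast(hull,z).mean(0); u=ctr-cam[:2]; u/=np.linalg.norm(u)
    q=p[(p-ctr)@u>0.003]
    f=least_squares(lambda x:np.hypot(*(q-x).T)-r,ctr,loss="soft_l1",f_scale=.001)
    g=least_squares(lambda x:np.hypot(*(q-x[:2]).T)-x[2],[*ctr,r],loss="soft_l1",f_scale=.001)
    return f.x,g.x[2],c.mean(0)
E
python3 - <<'E'
from h import *
for cam in ("top","scene"):
    img,cast,M=snap(cam); print(cam,M.round(3))
    for col in ("red","white","green","yellow","blue"):
        for c in blobs(mask(img,col),120 if cam=="top" else 100):
            x,rr,px=rimfit(c,cast,M)
            if .3<x[0]<1 and abs(x[1])<.45: print(col,(x*1000).round(1),"rfree",round(rr*1000,1),px.round(),len(c))
    g=cv2.cvtColor(img,cv2.COLOR_RGB2HSV).astype(int)
    m=((g[...,2]<60)).astype(np.uint8)
    for n,mm in (("dark",m),("cork",((g[...,0]>8)&(g[...,0]<22)&(g[...,1]>60)&(g[...,2]>90)).astype(np.uint8))):
        for c in blobs(mm,300):
            p=cast(c,.004); e=cv2.minEnclosingCircle((p*1000).astype(np.float32))
            if 40<e[1]<60 and .3<p[:,0].mean()<1: print(n,np.round((p.min(0)+p.max(0))*500,1),"r",round(e[1],1),np.ptp(p*1000,axis=0).round(),c.mean(0).round())
    if cam=="top": cv2.imwrite("pics/crop.png",cv2.resize(img[140:230,250:430][:,:,::-1],None,fx=4,fy=4,interpolation=2))
E
```

```text
top [ 0.42  -0.026  1.218]
red [ 623.9 -211. ] rfree 28.9 [389. 198.] 65
white [ 460.9 -288.2] rfree 27.8 [423. 260.] 122
white [477.9 -74.2] rfree 24.7 [339. 252.] 57
white [ 647.1 -449.6] rfree 32.4 [479. 192.] 86
white [ 679.  -365.2] rfree 10.2 [454. 183.] 59
green [477.2 287.8] rfree 29.2 [195. 253.] 68
yellow [619.4  14.4] rfree 28.8 [303. 194.] 110
yellow [656.4 -88.9] rfree 23.0 [344. 180.] 77
yellow [717.6  42.5] rfree 17.1 [292. 156.] 64
blue [455.1 110.9] rfree 29.2 [263. 262.] 67
dark [485.9 -82. ] r 48.8 [96. 94.] [338. 252.]
cork [645.8 187.7] r 49.4 [95. 97.] [240. 193.]
cork [ 666.3 -423.1] r 43.7 [84. 58.] [462. 188.]
cork [668.4 406.4] r 45.9 [88. 89.] [162. 184.]
scene [ 1.206 -0.28   1.071]
red [ 632.4 -215. ] rfree 27.6 [268. 222.] 55
white [ 678.6 -363.2] rfree 11.3 [214. 257.] 56
green [488.  280.4] rfree 28.2 [396. 138.] 40
yellow [762.6  28.5] rfree 16.8 [362. 227.] 42
yellow [ 694.4 -111.1] rfree 14.6 [311. 224.] 39
yellow [ 6.525e+02 -2.000e-01] rfree 31.1 [339. 200.] 41
blue [462.4 105.7] rfree 27.3 [345. 148.] 43
cork [645.3 185.1] r 48.8 [96. 96.] [390. 194.]
cork [658.7 408.2] r 48.0 [92. 92.] [450. 176.]
```

View pics/crop.png

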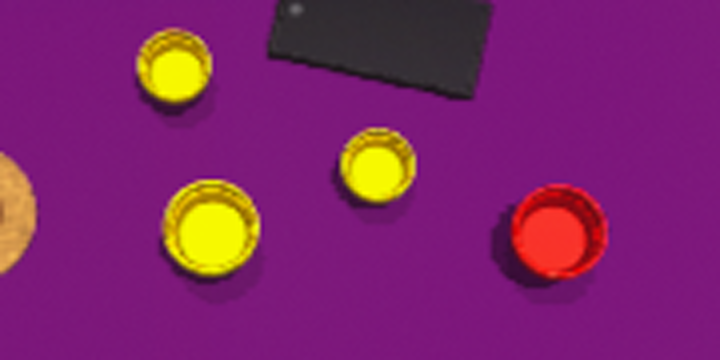

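The crop shows the chosen yellow cup (crop 211,228) is the same size as the red one, and the other two yellows are clearly smaller. Moving to hover over red and squaring the tool to the world axes.

Emit:
arm_command(
  increments=[
    {"slide": [0.3,-0.12,0.0],"spin": 21.2,"gripper": 1},
    {"slide": [0.3,-0.12,0.0],"spin": 21.2,"gripper": 1},
    {"slide": [0.3,-0.12,0.0],"spin": 21.2,"gripper": 1},
    {"slide": [0.3,-0.12,0.0],"spin": 21.2,"gripper": 1},
    {"slide": [0.3,-0.12,0.0],"spin": 21.2,"gripper": 1},
    {"slide": [0.3,-0.12,0.0],"spin": 21.2,"gripper": 1},
    {"slide": [0.3,-0.12,0.0],"spin": 21.2,"gripper": 1},
    {"slide": [0.3,-0.12,0.0],"spin": 21.2,"gripper": 1},
  ],
)

```text
t: 0.92
tool_pos: [0.4641, -0.3597, 0.3039]
tool_rot: [-3.141, -0.003, -0.001]
contact_force: [0.3, -1.0, 0.6]
opening: 0.0851
grip_force: 0.0
```

Emit:
arm_command(
  increments=[
    {"slide": [0.162,-0.15,0.05],"spin": 0,"gripper": 1},
    {"slide": [0.162,-0.15,0.05],"spin": 0,"gripper": 1},
    {"slide": [0.162,-0.15,0.05],"spin": 0,"gripper": 1},
    {"slide": [0.162,-0.15,0.05],"spin": 0,"gripper": 1},
    {"slide": [0.162,-0.15,0.05],"spin": 0,"gripper": 1},
    {"slide": [0.162,-0.15,0.05],"spin": 0,"gripper": 1},
    {"slide": [0.162,-0.15,0.05],"spin": 0,"gripper": 1},
    {"slide": [0.162,-0.15,0.05],"spin": 0,"gripper": 1},
  ],
)

```text
t: 1.58
tool_pos: [0.6247, -0.211, 0.2531]
tool_rot: [-3.141, -0.004, 0.003]
contact_force: [0.2, -0.3, -0.6]
opening: 0.0854
grip_force: 0.0
```

```bash
cat >> h.py <<'E'
def wlook(cols,fn=None):
    img,cast,M=snap("wrist"); o=status.get_obs(); print("tool",(np.array(o["tool_pos"])*1000).round(1),np.round(o["tool_rot"],3),"cam",M.round(3))
    for col in cols:
        for c in blobs(mask(img,col),1000):
            x,rr,px=rimfit(c,cast,M); print(col,(x*1000).round(1),"rfree",round(rr*1000,1),px.round())
    if fn: cv2.imwrite("pics/"+fn,img[:,:,::-1])
    return img,cast,M
E
python3 -c "
from h import *
wlook(['red','yellow','white'],'w1.png')"
```

```text
tool [ 624.3 -211.9  253.7] [ 3.141e+00  2.000e-03 -1.000e-03] cam [ 0.702 -0.211  0.322]
red [158.1 562.3] rfree 1191339.2 [ 14. 369.]
red [ 627.  -214.5] rfree 29.9 [322. 195.]
white [ 467.6 -289.9] rfree 29.3 [388. 326.]
white [  132.6 -1016. ] rfree 157.2 [619. 324.]
white [ 649.8 -442.1] rfree 56.1 [538. 177.]
white [ 679.8 -363.3] rfree 111.5 [487. 149.]
```

View pics/w1.png

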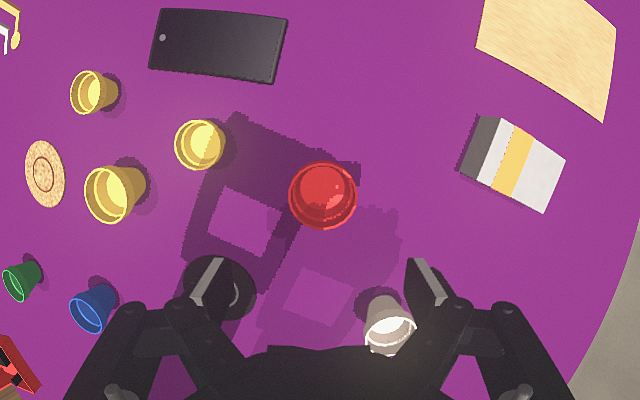

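The wrist view shows the red cup at (322,195), midway between the open fingers and clear of its neighbours, so I'll grasp it.

Emit:
arm_command(
  increments=[
    {"slide": [0.0015,0.0015,0.03],"spin": 0,"gripper": 1},
    {"slide": [0.0015,0.0015,0.06],"spin": 0,"gripper": 1},
    {"slide": [0.0015,0.0015,0.09],"spin": 0,"gripper": 1},
    {"slide": [0.0015,0.0015,0.12],"spin": 0,"gripper": 1},
    {"slide": [0.0015,0.0015,0.14],"spin": 0,"gripper": 1},
    {"slide": [0.0015,0.0015,0.149],"spin": 0,"gripper": 1},
    {"slide": [0.0015,0.0015,0.149],"spin": 0,"gripper": 1},
    {"slide": [0.0015,0.0015,0.149],"spin": 0,"gripper": 1},
  ],
)

```text
t: 2.3
tool_pos: [0.6259, -0.2144, 0.1059]
tool_rot: [3.141, -0.001, 0.001]
contact_force: [0.5, -0.6, 0.6]
opening: 0.0854
grip_force: 0.0
```

Emit:
arm_command(
  increments=[
    {"slide": [0,0,0],"spin": 0,"gripper": 0.3},
    {"slide": [0,0,0],"spin": 0,"gripper": 0.3},
    {"slide": [0,0,0],"spin": 0,"gripper": 0.3},
    {"slide": [0,0,0],"spin": 0,"gripper": 0.3},
    {"slide": [0,0,0],"spin": 0,"gripper": 0.3},
    {"slide": [0,0,0],"spin": 0,"gripper": 0.3},
  ],
  newtons=25,
)

```text
t: 2.8
tool_pos: [0.6275, -0.2142, 0.1079]
tool_rot: [3.139, 0.001, 0.007]
contact_force: [-0.4, -1.0, 6.9]
opening: 0.0607
grip_force: 27.6
```

Emit:
arm_command(
  increments=[
    {"slide": [0,0,-0.02],"spin": 0,"gripper": 0.3},
    {"slide": [0,0,-0.05],"spin": 0,"gripper": 0.3},
    {"slide": [-0.02,0,-0.085],"spin": 0,"gripper": 0.3},
    {"slide": [-0.05,-0.004,-0.115],"spin": 0,"gripper": 0.3},
    {"slide": [-0.085,-0.008,-0.135],"spin": 0,"gripper": 0.3},
    {"slide": [-0.12,-0.012,-0.145],"spin": 0,"gripper": 0.3},
    {"slide": [-0.155,-0.014,-0.145],"spin": 0,"gripper": 0.3},
    {"slide": [-0.186,-0.014,-0.145],"spin": 0,"gripper": 0.3},
  ],
)

```text
t: 3.47
tool_pos: [0.4386, -0.199, 0.2513]
tool_rot: [3.14, 0.003, 0.003]
contact_force: [-0.1, -1.0, -0.7]
opening: 0.0604
grip_force: 27.7
```

Emit:
arm_command(
  increments=[
    {"slide": [0,0,0],"spin": 0,"gripper": 0.3},
    {"slide": [0,0,0],"spin": 0,"gripper": 0.3},
  ],
)

```text
t: 3.63
tool_pos: [0.4388, -0.1992, 0.25]
tool_rot: [3.141, -0.0, 0.002]
contact_force: [-0.8, 1.2, 0.2]
opening: 0.0605
grip_force: 27.7
```

```bash
cat >> h.py <<'E'
def ring(img,cast,guess,dark,R0=.027):
    """ring centre: sample radial profiles about the guess on the mat plane (rectified patch), pick ring peak per angle"""
    g=cv2.cvtColor(img,cv2.COLOR_RGB2GRAY)
    # rectify: pixel grid -> plane via cast, interpolate
    from scipy.interpolate import griddata
    ys,xs=np.mgrid[0:img.shape[0],0:img.shape[1]]; P=cast(np.c_[xs.ravel(),ys.ravel()],.004); v=g.ravel().astype(float)
    k=np.hypot(*(P-guess).T)<.06; P,v=P[k],v[k]
    c=np.array(guess)
    for _ in range(4):
        a=np.radians(np.arange(0,360,5)); rr=np.arange(.019,.036,.0003)
        Q=c+np.stack([np.outer(np.cos(a),rr),np.outer(np.sin(a),rr)],-1)
        S=griddata(P,v,Q.reshape(-1,2)).reshape(len(a),-1); S=S-np.median(S,axis=1,keepdims=True); S=-S if dark else S
        pk=rr[np.argmax(S,1)]; ok=(S.max(1)>.4*np.median(S.max(1)))
        q=c+np.c_[np.cos(a),np.sin(a)]*pk[:,None]; q=q[ok]
        f=least_squares(lambda x:np.hypot(*(q-x[:2]).T)-x[2],[*c,R0],loss="soft_l1",f_scale=.0007); c=f.x[:2]
    print("ring",(c*1000).round(1),"r",round(f.x[2]*1000,1),"n",len(q),"res",round(1000*float(np.median(np.abs(np.hypot(*(q-c).T)-f.x[2]))),2)); return c
E
python3 -c "
from h import *
img,cast,M=wlook([],'w2.png'); ring(img,cast,(.486,-.082),0)
img,cast,M=snap('top'); ring(img,cast,(.646,.188),1); ring(img,cast,(.486,-.082),0)
img,cast,M=snap('scene'); ring(img,cast,(.646,.188),1); ring(img,cast,(.486,-.082),0)
"
```

```text
tool [ 439.9 -199.5  250.4] [3.141e+00 1.000e-03 2.000e-03] cam [ 0.516 -0.199  0.319]
ring [485.3 -83.7] r 25.3 n 72 res 0.26
ring [645.7 188.2] r 25.4 n 72 res 0.51
ring [486.5 -82.6] r 25.3 n 70 res 0.33
ring [643.9 186.3] r 25.0 n 72 res 0.63
ring [484.4 -83.7] r 25.0 n 71 res 0.6
```

View pics/w2.png

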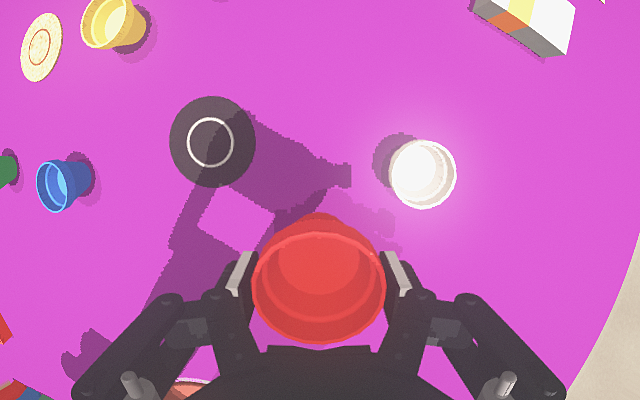

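```bash
cat >> h.py <<'E'
def held(col,drop=.0445):
    img,cast,M=snap("wrist"); o=status.get_obs(); t=np.array(o["tool_pos"])
    c=max([c for c in blobs(mask(img,col),3000)],key=lambda c:cv2.contourArea(c.astype(np.float32)))
    x,rr,px=rimfit(c,cast,M,z=t[2]-drop); print("held offset mm",((x-t[:2])*1000).round(1),"rfree",round(rr*1000,1),px.round(), "tool",(t*1000).round(1))
E
python3 -c "
from h import *
held('red')"
```

```text
held offset mm [ 1.1 -0. ] rfree 29.8 [319. 281.] tool [ 440.9 -199.6  250.3]
```

Emit:
arm_command(
  increments=[
    {"slide": [0.02,-0.035,0],"spin": 0,"gripper": 0.3},
    {"slide": [0.035,-0.07,0],"spin": 0,"gripper": 0.3},
    {"slide": [0.046,-0.1,0.02],"spin": 0,"gripper": 0.3},
    {"slide": [0.046,-0.1165,0.05],"spin": 0,"gripper": 0.3},
    {"slide": [0.046,-0.1165,0.085],"spin": 0,"gripper": 0.3},
    {"slide": [0.046,-0.1165,0.115],"spin": 0,"gripper": 0.3},
    {"slide": [0.046,-0.1165,0.13],"spin": 0,"gripper": 0.3},
    {"slide": [0.046,-0.1165,0.134],"spin": 0,"gripper": 0.3},
  ],
)

```text
t: 4.5
tool_pos: [0.4843, -0.0816, 0.112]
tool_rot: [-3.139, -0.003, 0.012]
contact_force: [-3.4, 3.0, 8.5]
opening: 0.0606
grip_force: 28.5
```

Emit:
arm_command(
  increments=[
    {"slide": [0,0,0.001],"spin": 0,"gripper": 0.3},
    {"slide": [0,0,0.002],"spin": 0,"gripper": 0.3},
    {"slide": [0,0,0.003],"spin": 0,"gripper": 0.3},
    {"slide": [0,0,0.003],"spin": 0,"gripper": 0.3},
  ],
)

```text
t: 4.83
tool_pos: [0.487, -0.0834, 0.1144]
tool_rot: [3.141, 0.001, 0.004]
contact_force: [0.2, 0.5, -0.7]
opening: 0.0608
grip_force: 27.7
```

```bash
python3 -c "
from h import *
print(status.get_obs()['tool_pos'],status.get_obs()['contact_force']);held('red')"
```

```text
[ 0.48698175 -0.08338277  0.11438183] [ 0.20932659  0.47922735 -0.73734321]
held offset mm [ 1.4 -0.1] rfree 29.8 [318. 281.] tool [486.8 -83.4 114.3]
```

Emit:
arm_command(
  increments=[
    {"slide": [0,0,0.001],"spin": 0,"gripper": 0.3},
    {"slide": [0,0,0.002],"spin": 0,"gripper": 0.3},
    {"slide": [0,0,0.002],"spin": 0,"gripper": 0.3},
    {"slide": [0,0,0.002],"spin": 0,"gripper": 0.3},
  ],
)

```text
t: 5.22
tool_pos: [0.4864, -0.0832, 0.1118]
tool_rot: [3.141, 0.001, 0.002]
contact_force: [-1.1, -0.0, 4.6]
opening: 0.0605
grip_force: 28.1
```

Emit:
arm_command(
  increments=[
    {"slide": [0,0,0.001],"spin": 0,"gripper": 0.3},
    {"slide": [0,0,0.002],"spin": 0,"gripper": 0.3},
    {"slide": [0,0,0.002],"spin": 0,"gripper": 0.3},
    {"slide": [0,0,0.002],"spin": 0,"gripper": 0.3},
  ],
)

```text
t: 5.55
tool_pos: [0.4872, -0.0833, 0.1119]
tool_rot: [3.141, 0.001, 0.003]
contact_force: [-5.7, 2.8, 16.6]
opening: 0.0605
grip_force: 29.0
```

Emit:
arm_command(
  increments=[
    {"slide": [0,0,-0.0015],"spin": 0,"gripper": 0.3},
    {"slide": [0,0,-0.0015],"spin": 0,"gripper": 1},
    {"slide": [0,0,-0.0015],"spin": 0,"gripper": 1},
    {"slide": [0,0,-0.0015],"spin": 0,"gripper": 1},
    {"slide": [0,0,-0.0015],"spin": 0,"gripper": 1},
    {"slide": [0,0,-0.0015],"spin": 0,"gripper": 1},
    {"slide": [0,0,-0.02],"spin": 0,"gripper": 1},
    {"slide": [0,0,-0.05],"spin": 0,"gripper": 1},
  ],
)

```text
t: 6.22
tool_pos: [0.4832, -0.0821, 0.1554]
tool_rot: [-3.139, -0.001, 0.013]
contact_force: [0.3, 0.1, 0.3]
opening: 0.0854
grip_force: 0.0
```

Emit:
arm_command(
  increments=[
    {"slide": [0,0,-0.04],"spin": 0,"gripper": 1},
    {"slide": [0,0,-0.075],"spin": 0,"gripper": 1},
    {"slide": [0,0,-0.095],"spin": 0,"gripper": 1},
    {"slide": [0,0,-0.095],"spin": 0,"gripper": 1},
    {"slide": [0,0,-0.095],"spin": 0,"gripper": 1},
  ],
)

```text
t: 6.63
tool_pos: [0.4865, -0.0832, 0.2554]
tool_rot: [3.141, 0.001, 0.005]
contact_force: [-0.5, -0.2, -1.1]
opening: 0.0852
grip_force: 0.0
```

```bash
cat >> h.py <<'E'
def look2(col,z=.062,near=None):
    """rim from the wrist: free-radius fit"""
    img,cast,M=snap("wrist"); o=status.get_obs(); t=np.array(o["tool_pos"])
    for c in blobs(mask(img,col),1000):
        x,rr,px=rimfit(c,cast,M,z=z)
        y,_,_=rimfit(c,cast,M,z=z,r=rr)
        if .027<rr<.033: print(col,"fit31",(x*1000).round(1),"free",(y*1000).round(1),"r",round(rr*1000,1),px.round(),"tool",(t*1000).round(1))
    return img
E
python3 -c "
from h import *
look2('red',.066);img=look2('white',.062);cv2.imwrite('pics/w3.png',img[:,:,::-1])"
```

```text
red fit31 [486.3 -83.1] free [485.6 -83.1] r 30.4 [320. 200.] tool [485.7 -82.9 253.5]
white fit31 [ 462.  -292.1] free [ 461.6 -293. ] r 30.2 [509. 216.] tool [485.2 -82.7 252.3]
```

View pics/w3.png

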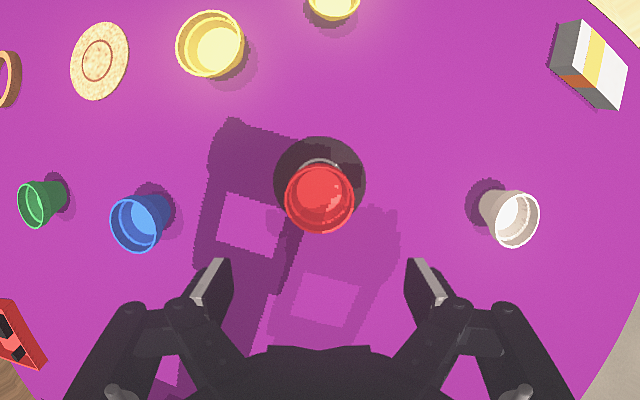

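Red sits centred on the ring (its wrist fit is within 0.5 mm). White is at (509,216), so it's next.

Emit:
arm_command(
  increments=[
    {"slide": [-0.005,0.04,0],"spin": 0,"gripper": 1},
    {"slide": [-0.01,0.08,0],"spin": 0,"gripper": 1},
    {"slide": [-0.015,0.12,0],"spin": 0,"gripper": 1},
    {"slide": [-0.02,0.16,0],"spin": 0,"gripper": 1},
    {"slide": [-0.0235,0.195,0],"spin": 0,"gripper": 1},
    {"slide": [-0.0235,0.2085,0],"spin": 0,"gripper": 1},
    {"slide": [-0.0235,0.2085,0],"spin": 0,"gripper": 1},
    {"slide": [-0.0235,0.2085,0],"spin": 0,"gripper": 1},
  ],
)

```text
t: 7.4
tool_pos: [0.4619, -0.2911, 0.2519]
tool_rot: [-3.139, 0.001, 0.004]
contact_force: [0.4, 0.2, -0.1]
opening: 0.0854
grip_force: 0.0
```

```bash
python3 -c "
from h import *
look2('white')"
```

```text
white fit31 [ 462.6 -294.1] free [ 461.8 -294.2] r 30.4 [322. 197.] tool [ 462.2 -290.4  252.2]
```

Emit:
arm_command(
  increments=[
    {"slide": [0,0.002,0.03],"spin": 0,"gripper": 1},
    {"slide": [0,0.002,0.06],"spin": 0,"gripper": 1},
    {"slide": [0,0.002,0.09],"spin": 0,"gripper": 1},
    {"slide": [0,0.002,0.12],"spin": 0,"gripper": 1},
    {"slide": [0,0.002,0.14],"spin": 0,"gripper": 1},
    {"slide": [0,0.002,0.148],"spin": 0,"gripper": 1},
    {"slide": [0,0.002,0.148],"spin": 0,"gripper": 1},
    {"slide": [0,0.002,0.148],"spin": 0,"gripper": 1},
  ],
)

```text
t: 8.12
tool_pos: [0.463, -0.2926, 0.1063]
tool_rot: [-3.141, -0.003, -0.0]
contact_force: [0.9, -1.0, 0.4]
opening: 0.0853
grip_force: 0.0
```

Emit:
arm_command(
  increments=[
    {"slide": [0,0,0],"spin": 0,"gripper": 0.3},
    {"slide": [0,0,0],"spin": 0,"gripper": 0.3},
    {"slide": [0,0,0],"spin": 0,"gripper": 0.3},
    {"slide": [0,0,0],"spin": 0,"gripper": 0.3},
    {"slide": [0,0,0],"spin": 0,"gripper": 0.3},
    {"slide": [0,0,0],"spin": 0,"gripper": 0.3},
  ],
)

```text
t: 8.62
tool_pos: [0.4638, -0.2942, 0.1084]
tool_rot: [3.14, 0.001, 0.005]
contact_force: [0.0, 2.1, 6.8]
opening: 0.0621
grip_force: 27.1
```

Emit:
arm_command(
  increments=[
    {"slide": [0,0,-0.02],"spin": 0,"gripper": 0.3},
    {"slide": [0,0,-0.05],"spin": 0,"gripper": 0.3},
    {"slide": [0,0,-0.085],"spin": 0,"gripper": 0.3},
    {"slide": [0,0,-0.12],"spin": 0,"gripper": 0.3},
    {"slide": [0,0,-0.144],"spin": 0,"gripper": 0.3},
    {"slide": [0,0,-0.144],"spin": 0,"gripper": 0.3},
    {"slide": [0,0,-0.144],"spin": 0,"gripper": 0.3},
  ],
)

```text
t: 9.2
tool_pos: [0.4632, -0.2942, 0.2526]
tool_rot: [3.138, 0.001, 0.006]
contact_force: [-0.1, -0.8, -1.0]
opening: 0.0617
grip_force: 27.9
```

```bash
python3 -c "
from h import *
try: held('white')
except Exception as e: print(e)
img,_,_=snap('wrist');cv2.imwrite('pics/w4.png',img[:,:,::-1])"
```

```text
held offset mm [-0.1 -0.9] rfree 30.4 [317. 281.] tool [ 462.4 -293.5  250.2]
```

View pics/w4.png

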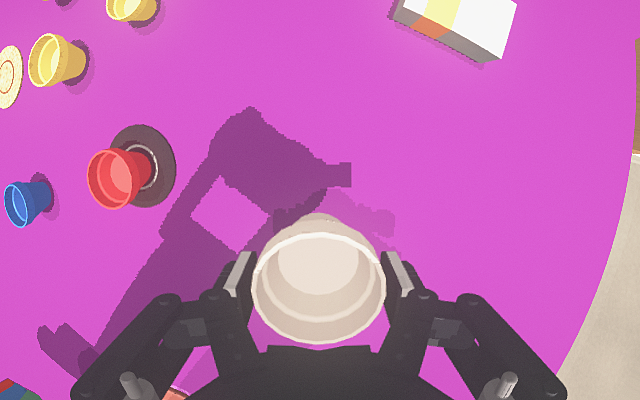

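White hangs straight and centred in the fingers. Carrying it over red and lowering it.

Emit:
arm_command(
  increments=[
    {"slide": [0.006,-0.04,0],"spin": 0,"gripper": 0.3},
    {"slide": [0.012,-0.08,0],"spin": 0,"gripper": 0.3},
    {"slide": [0.018,-0.12,0],"spin": 0,"gripper": 0.3},
    {"slide": [0.022,-0.16,0],"spin": 0,"gripper": 0.3},
    {"slide": [0.024,-0.195,0],"spin": 0,"gripper": 0.3},
    {"slide": [0.024,-0.211,0],"spin": 0,"gripper": 0.3},
    {"slide": [0.024,-0.211,0.02],"spin": 0,"gripper": 0.3},
    {"slide": [0.024,-0.211,0.05],"spin": 0,"gripper": 0.3},
  ],
)

```text
t: 9.97
tool_pos: [0.4874, -0.0814, 0.2007]
tool_rot: [3.14, 0.005, 0.006]
contact_force: [0.5, -0.1, -0.9]
opening: 0.0617
grip_force: 28.0
```

Emit:
arm_command(
  increments=[
    {"slide": [0,0,0],"spin": 0,"gripper": 0.3},
    {"slide": [0,0,0.01],"spin": 0,"gripper": 0.3},
    {"slide": [0,0,0.02],"spin": 0,"gripper": 0.3},
    {"slide": [0,0,0.03],"spin": 0,"gripper": 0.3},
    {"slide": [0,0,0.04],"spin": 0,"gripper": 0.3},
    {"slide": [0,0,0.05],"spin": 0,"gripper": 0.3},
    {"slide": [0,0,0.053],"spin": 0,"gripper": 0.3},
    {"slide": [0,0,0.053],"spin": 0,"gripper": 0.3},
  ],
)

```text
t: 10.63
tool_pos: [0.4857, -0.0823, 0.1456]
tool_rot: [-3.141, -0.001, 0.004]
contact_force: [-0.9, -0.2, -0.7]
opening: 0.0618
grip_force: 28.1
```

Emit:
arm_command(
  increments=[
    {"slide": [0,0,0.001],"spin": 0,"gripper": 0.3},
    {"slide": [0,0,0.002],"spin": 0,"gripper": 0.3},
    {"slide": [0,0,0.003],"spin": 0,"gripper": 0.3},
    {"slide": [0,0,0.004],"spin": 0,"gripper": 0.3},
    {"slide": [0,0,0.005],"spin": 0,"gripper": 0.3},
    {"slide": [0,0,0.005],"spin": 0,"gripper": 0.3},
  ],
)

```text
t: 11.13
tool_pos: [0.4864, -0.0824, 0.1419]
tool_rot: [3.142, 0.001, 0.0]
contact_force: [0.1, -0.3, -0.3]
opening: 0.0619
grip_force: 28.1
```

Emit:
arm_command(
  increments=[
    {"slide": [0,0,0.001],"spin": 0,"gripper": 0.3},
    {"slide": [0,0,0.002],"spin": 0,"gripper": 0.3},
    {"slide": [0,0,0.002],"spin": 0,"gripper": 0.3},
    {"slide": [0,0,0.002],"spin": 0,"gripper": 0.3},
  ],
)

```text
t: 11.47
tool_pos: [0.4867, -0.0826, 0.1405]
tool_rot: [3.141, 0.001, 0.001]
contact_force: [-0.8, 0.2, 3.6]
opening: 0.0623
grip_force: 28.3
```

Emit:
arm_command(
  increments=[
    {"slide": [0,0,0.001],"spin": 0,"gripper": 0.3},
    {"slide": [0,0,0.001],"spin": 0,"gripper": 0.3},
    {"slide": [0,0,0.001],"spin": 0,"gripper": 0.3},
  ],
)

```text
t: 11.72
tool_pos: [0.4872, -0.0827, 0.1405]
tool_rot: [3.141, 0.001, 0.003]
contact_force: [-1.5, 0.5, 7.7]
opening: 0.0619
grip_force: 28.6
```

Emit:
arm_command(
  increments=[
    {"slide": [0,0,-0.001],"spin": 0,"gripper": 0.3},
    {"slide": [0,0,-0.001],"spin": 0,"gripper": 1},
    {"slide": [0,0,-0.001],"spin": 0,"gripper": 1},
    {"slide": [0,0,-0.001],"spin": 0,"gripper": 1},
    {"slide": [0,0,-0.001],"spin": 0,"gripper": 1},
    {"slide": [0,0,-0.001],"spin": 0,"gripper": 1},
    {"slide": [0,0,-0.02],"spin": 0,"gripper": 1},
    {"slide": [0,0,-0.05],"spin": 0,"gripper": 1},
  ],
)

```text
t: 12.38
tool_pos: [0.484, -0.0817, 0.1855]
tool_rot: [-3.139, -0.001, 0.013]
contact_force: [0.4, 0.2, 0.7]
opening: 0.0856
grip_force: 0.0
```

Emit:
arm_command(
  increments=[
    {"slide": [0,0,-0.04],"spin": 0,"gripper": 1},
    {"slide": [0,0,-0.063],"spin": 0,"gripper": 1},
    {"slide": [0,0,-0.063],"spin": 0,"gripper": 1},
    {"slide": [0,0,-0.063],"spin": 0,"gripper": 1},
  ],
)

```text
t: 12.72
tool_pos: [0.4872, -0.0827, 0.2539]
tool_rot: [3.14, 0.001, 0.006]
contact_force: [-0.6, -0.5, -0.5]
opening: 0.0852
grip_force: 0.0
```

```bash
python3 -c "
from h import *
look2('white',.094);img=look2('green',.062);cv2.imwrite('pics/w5.png',img[:,:,::-1])"
```

```text
white fit31 [486.  -82.8] free [484.9 -82.8] r 30.2 [320. 211.] tool [486.3 -82.4 251.8]
white fit31 [ 631.3 -385.1] free [ 631.5 -386.4] r 29.9 [611.  79.] tool [486.3 -82.4 251.8]
green fit31 [477.7 286.1] free [477.3 287.7] r 29.6 [ 39. 203.] tool [485.8 -82.2 250.5]
```

View pics/w5.png

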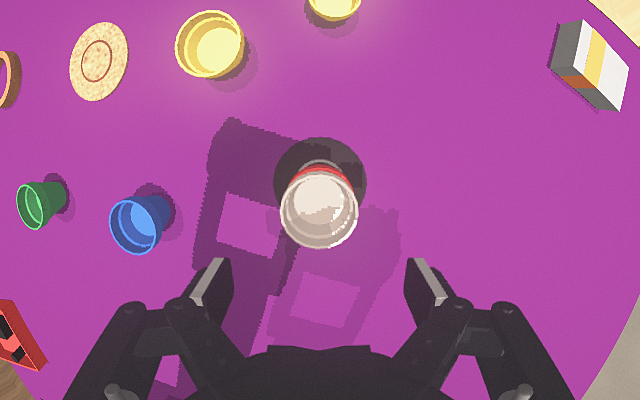

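White is nested in red at (320,211), centred. Green (39,203) is next.

Emit:
arm_command(
  increments=[
    {"slide": [-0.001,-0.041,0],"spin": 0,"gripper": 1},
    {"slide": [-0.002,-0.082,0],"spin": 0,"gripper": 1},
    {"slide": [-0.003,-0.123,0],"spin": 0,"gripper": 1},
    {"slide": [-0.004,-0.164,0],"spin": 0,"gripper": 1},
    {"slide": [-0.005,-0.2,0],"spin": 0,"gripper": 1},
    {"slide": [-0.006,-0.24,0],"spin": 0,"gripper": 1},
    {"slide": [-0.007,-0.28,0],"spin": 0,"gripper": 1},
    {"slide": [-0.0085,-0.315,0],"spin": 0,"gripper": 1},
  ],
)

```text
t: 13.48
tool_pos: [0.4761, 0.2346, 0.2494]
tool_rot: [3.141, 0.002, -0.006]
contact_force: [1.1, -0.1, 0.6]
opening: 0.0849
grip_force: 0.0
```

Emit:
arm_command(
  increments=[
    {"slide": [0,-0.035,0],"spin": 0,"gripper": 1},
    {"slide": [0,-0.055,0],"spin": 0,"gripper": 1},
    {"slide": [0,-0.055,0],"spin": 0,"gripper": 1},
    {"slide": [0,-0.055,0],"spin": 0,"gripper": 1},
  ],
)

```text
t: 13.82
tool_pos: [0.4765, 0.288, 0.2494]
tool_rot: [3.139, 0.005, -0.006]
contact_force: [1.2, -0.2, 0.0]
opening: 0.0852
grip_force: 0.0
```

```bash
python3 -c "
from h import *
look2('green',.062)"
python3 -c "
from h import *
img,_,_=wlook(['green','blue']);print(cv2.cvtColor(img,cv2.COLOR_RGB2HSV)[[195,170,220,195],[322,322,322,295]])"
```

```text
tool [477.1 286.7 250.2] [ 3.14e+00  1.00e-03 -4.00e-03] cam [0.554 0.287 0.319]
green [479.2 289.3] rfree 29.7 [315. 198.]
blue [456.2 114.2] rfree 29.8 [486. 214.]
[[ 65 112 169]
 [ 65 110 171]
 [ 65 112 173]
 [ 65 113 176]]
```

Emit:
arm_command(
  increments=[
    {"slide": [0.0005,-0.0025,0.03],"spin": 0,"gripper": 1},
    {"slide": [0.0005,-0.0025,0.06],"spin": 0,"gripper": 1},
    {"slide": [0.0005,-0.0025,0.09],"spin": 0,"gripper": 1},
    {"slide": [0.0005,-0.0025,0.12],"spin": 0,"gripper": 1},
    {"slide": [0.0005,-0.0025,0.14],"spin": 0,"gripper": 1},
    {"slide": [0.0005,-0.0025,0.146],"spin": 0,"gripper": 1},
    {"slide": [0.0005,-0.0025,0.146],"spin": 0,"gripper": 1},
    {"slide": [0.0005,-0.0025,0.146],"spin": 0,"gripper": 1},
  ],
)

```text
t: 14.58
tool_pos: [0.4787, 0.2895, 0.1066]
tool_rot: [-3.141, 0.001, -0.001]
contact_force: [-0.5, 0.1, 0.0]
opening: 0.0853
grip_force: 0.0
```

Emit:
arm_command(
  increments=[
    {"slide": [0,0,0],"spin": 0,"gripper": 0.3},
    {"slide": [0,0,0],"spin": 0,"gripper": 0.3},
    {"slide": [0,0,0],"spin": 0,"gripper": 0.3},
    {"slide": [0,0,0],"spin": 0,"gripper": 0.3},
    {"slide": [0,0,0],"spin": 0,"gripper": 0.3},
    {"slide": [0,0,0],"spin": 0,"gripper": 0.3},
  ],
)

```text
t: 15.08
tool_pos: [0.4795, 0.2905, 0.1082]
tool_rot: [-3.141, -0.002, -0.006]
contact_force: [-0.7, -1.3, 7.1]
opening: 0.0605
grip_force: 27.2
```

Emit:
arm_command(
  increments=[
    {"slide": [0,0,-0.02],"spin": 0,"gripper": 0.3},
    {"slide": [0,0,-0.05],"spin": 0,"gripper": 0.3},
    {"slide": [0,0,-0.085],"spin": 0,"gripper": 0.3},
    {"slide": [0,0,-0.12],"spin": 0,"gripper": 0.3},
    {"slide": [0,0,-0.154],"spin": 0,"gripper": 0.3},
    {"slide": [0,0,-0.154],"spin": 0,"gripper": 0.3},
    {"slide": [0,0,-0.154],"spin": 0,"gripper": 0.3},
  ],
)

```text
t: 15.67
tool_pos: [0.4792, 0.2907, 0.2636]
tool_rot: [-3.139, -0.002, -0.01]
contact_force: [0.1, -0.3, -1.5]
opening: 0.0601
grip_force: 28.1
```

```bash
sed -i 's/(h<85)&(s>100)/(h<85)\&(s>75)/' h.py; python3 -c "
from h import *
held('green')"
```

```text
held offset mm [-0.4  0.4] rfree 30.1 [318. 282.] tool [478.2 290.2 260.8]
```

Emit:
arm_command(
  increments=[
    {"slide": [0.001,0.04,0],"spin": 0,"gripper": 0.3},
    {"slide": [0.002,0.08,0],"spin": 0,"gripper": 0.3},
    {"slide": [0.003,0.12,0],"spin": 0,"gripper": 0.3},
    {"slide": [0.004,0.16,0],"spin": 0,"gripper": 0.3},
    {"slide": [0.005,0.2,0],"spin": 0,"gripper": 0.3},
    {"slide": [0.006,0.24,0],"spin": 0,"gripper": 0.3},
    {"slide": [0.007,0.28,0],"spin": 0,"gripper": 0.3},
    {"slide": [0.008,0.315,0],"spin": 0,"gripper": 0.3},
  ],
)

```text
t: 16.38
tool_pos: [0.4849, -0.0269, 0.2574]
tool_rot: [-3.141, -0.0, 0.006]
contact_force: [0.5, -0.1, -2.4]
opening: 0.0599
grip_force: 28.2
```

Emit:
arm_command(
  increments=[
    {"slide": [0,0.03,0],"spin": 0,"gripper": 0.3},
    {"slide": [0,0.05,0],"spin": 0,"gripper": 0.3},
    {"slide": [0,0.0572,0],"spin": 0,"gripper": 0.3},
    {"slide": [0,0.0572,0.02],"spin": 0,"gripper": 0.3},
    {"slide": [0,0.0572,0.03],"spin": 0,"gripper": 0.3},
    {"slide": [0,0.0572,0.04],"spin": 0,"gripper": 0.3},
    {"slide": [0,0.0572,0.05],"spin": 0,"gripper": 0.3},
    {"slide": [0,0.0572,0.05],"spin": 0,"gripper": 0.3},
  ],
)

```text
t: 17.05
tool_pos: [0.4849, -0.0809, 0.2065]
tool_rot: [-3.14, -0.003, 0.009]
contact_force: [-1.3, 0.5, -1.2]
opening: 0.0597
grip_force: 28.2
```

```bash
python3 -c "
from h import *
held('green')"
```

```text
held offset mm [1.5 0.2] rfree 29.1 [319. 282.] tool [485.5 -81.2 208. ]
```

Emit:
arm_command(
  increments=[
    {"slide": [0,0.001,0.01],"spin": 0,"gripper": 0.3},
    {"slide": [0,0.001,0.02],"spin": 0,"gripper": 0.3},
    {"slide": [0,0.001,0.03],"spin": 0,"gripper": 0.3},
    {"slide": [0,0.001,0.035],"spin": 0,"gripper": 0.3},
    {"slide": [0,0.001,0.037],"spin": 0,"gripper": 0.3},
    {"slide": [0,0.001,0.039],"spin": 0,"gripper": 0.3},
    {"slide": [0,0.001,0.039],"spin": 0,"gripper": 0.3},
    {"slide": [0,0.001,0.039],"spin": 0,"gripper": 0.3},
  ],
)

```text
t: 17.77
tool_pos: [0.4866, -0.0832, 0.1712]
tool_rot: [3.141, 0.001, 0.001]
contact_force: [-1.0, 0.0, -0.6]
opening: 0.06
grip_force: 28.2
```

Emit:
arm_command(
  increments=[
    {"slide": [0,0,0.001],"spin": 0,"gripper": 0.3},
    {"slide": [0,0,0.002],"spin": 0,"gripper": 0.3},
    {"slide": [0,0,0.002],"spin": 0,"gripper": 0.3},
  ],
)

```text
t: 18.02
tool_pos: [0.4864, -0.0832, 0.169]
tool_rot: [3.141, 0.001, 0.0]
contact_force: [0.1, 0.7, -0.5]
opening: 0.0598
grip_force: 28.2
```

Emit:
arm_command(
  increments=[
    {"slide": [0,0,0.001],"spin": 0,"gripper": 0.3},
    {"slide": [0,0,0.0015],"spin": 0,"gripper": 0.3},
    {"slide": [0,0,0.0015],"spin": 0,"gripper": 0.3},
  ],
)

```text
t: 18.27
tool_pos: [0.4868, -0.0831, 0.1683]
tool_rot: [-3.142, -0.001, -0.001]
contact_force: [-0.8, 1.0, 4.3]
opening: 0.06
grip_force: 28.7
```

Emit:
arm_command(
  increments=[
    {"slide": [0,0,-0.001],"spin": 0,"gripper": 0.3},
    {"slide": [0,0,-0.001],"spin": 0,"gripper": 1},
    {"slide": [0,0,-0.001],"spin": 0,"gripper": 1},
    {"slide": [0,0,-0.001],"spin": 0,"gripper": 1},
    {"slide": [0,0,-0.001],"spin": 0,"gripper": 1},
    {"slide": [0,0,-0.001],"spin": 0,"gripper": 1},
    {"slide": [0,0,-0.02],"spin": 0,"gripper": 1},
    {"slide": [0,0,-0.05],"spin": 0,"gripper": 1},
  ],
)

```text
t: 18.93
tool_pos: [0.4841, -0.0824, 0.2139]
tool_rot: [-3.139, -0.001, 0.013]
contact_force: [0.2, 0.1, 0.2]
opening: 0.0854
grip_force: 0.0
```

Emit:
arm_command(
  increments=[
    {"slide": [0,0,-0.035],"spin": 0,"gripper": 1},
    {"slide": [0.0,0.0,-0.035],"spin": 0,"gripper": 1},
    {"slide": [0.03,-0.02,-0.035],"spin": 0,"gripper": 1},
    {"slide": [0.06,-0.04,-0.035],"spin": 0,"gripper": 1},
    {"slide": [0.09,-0.065,-0.035],"spin": 0,"gripper": 1},
    {"slide": [0.12,-0.09,-0.035],"spin": 0,"gripper": 1},
    {"slide": [0.136,-0.099,-0.035],"spin": 0,"gripper": 1},
    {"slide": [0.136,-0.099,-0.035],"spin": 0,"gripper": 1},
  ],
)

```text
t: 19.6
tool_pos: [0.6246, 0.0181, 0.252]
tool_rot: [-3.141, -0.006, -0.002]
contact_force: [-1.2, 0.0, 0.2]
opening: 0.0854
grip_force: 0.0
```

```bash
python3 -c "
from h import *
wlook(['yellow'],'w6.png')
look2('green',.122)"
```

```text
tool [623.3  17.  251.9] [ 3.141e+00  5.000e-03 -1.000e-03] cam [0.702 0.018 0.321]
```

View pics/w6.png

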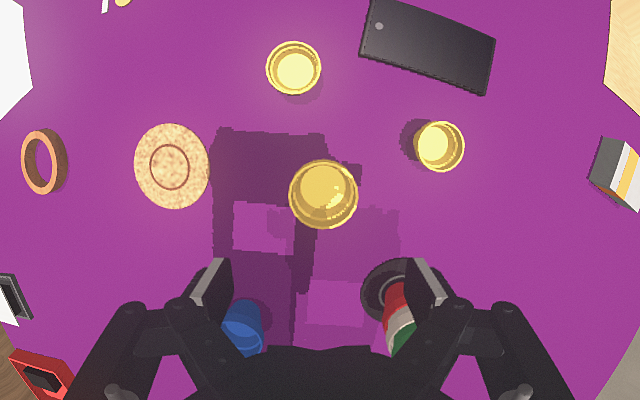

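Yellow is at (323,194) between the fingers, and the red/white/green stack stands behind at (395,310). My yellow mask needs loosening for this lighting.

```bash
sed -i 's/(h>23)&(h<36)&(s>120)&(v>80)/(h>19)\&(h<36)\&(s>80)\&(v>80)/' h.py; python3 -c "
from h import *
img,cast,M=wlook(['yellow']); ring(img,cast,(.645,.187),1)
print(cv2.cvtColor(img,cv2.COLOR_RGB2HSV)[[195,170,220,160],[322,322,322,322]])"
```

```text
tool [621.9  15.8 251.9] [ 3.141e+00  1.000e-03 -2.000e-03] cam [0.699 0.016 0.321]
yellow [628.9  14. ] rfree 30.1 [321. 191.]
yellow [674.9 -77.9] rfree 22.7 [441. 141.]
yellow [729.4  33.3] rfree 22.3 [290.  64.]
yellow [ 836.4 -389.7] rfree 2994277.9 [624.  46.]
ring [645.  187.2] r 25.4 n 72 res 0.18
[[ 24 139 238]
 [ 23 141 238]
 [ 20 140 179]
 [ 25 136 245]]
```

```bash
sed -i 's/(h>19)&(h<36)/(h>14)\&(h<36)/' h.py; python3 -c "
from h import *
img,cast,M=wlook(['yellow'])"
```

```text
tool [621.7  15.5 252. ] [ 3.141e+00  0.000e+00 -1.000e-03] cam [0.699 0.016 0.321]
yellow [628.4  14.1] rfree 30.2 [320. 191.]
yellow [651.9 164.7] rfree 39.5 [169. 163.]
yellow [676.6 -80.8] rfree 22.1 [438. 142.]
yellow [729.4  33. ] rfree 22.6 [288.  62.]
yellow [ 828.1 -393. ] rfree 1153238.8 [623.  48.]
```

```bash
python3 -c "
from h import *
img,cast,M=snap('wrist')
c=[c for c in blobs(mask(img,'yellow'),1000) if abs(c[:,0].mean()-320)<15][0]
print(c.min(0),c.max(0)); print(cv2.cvtColor(img,cv2.COLOR_RGB2HSV)[216:236:2,322].tolist())
print((cast([[c[:,0].mean(),c[:,1].max()+.5],[c[:,0].min()-.5,195],[c[:,0].max()+.5,195]],.062)*1000).round(1))"
```

```text
[285. 156.] [354. 225.]
[[20, 146, 206], [19, 141, 179], [19, 143, 176], [19, 144, 182], [21, 152, 213], [161, 125, 157], [155, 137, 153], [155, 135, 151], [155, 143, 152], [155, 142, 151]]
[[596.5  14.2]
 [625.   45. ]
 [625.  -16.2]]
```

Emit:
arm_command(
  increments=[
    {"slide": [0.0055,0.0005,0.03],"spin": 0,"gripper": 1},
    {"slide": [0.0055,0.0005,0.06],"spin": 0,"gripper": 1},
    {"slide": [0.0055,0.0005,0.09],"spin": 0,"gripper": 1},
    {"slide": [0.0055,0.0005,0.12],"spin": 0,"gripper": 1},
    {"slide": [0.0055,0.0005,0.14],"spin": 0,"gripper": 1},
    {"slide": [0.0055,0.0005,0.147],"spin": 0,"gripper": 1},
    {"slide": [0.0055,0.0005,0.147],"spin": 0,"gripper": 1},
    {"slide": [0.0055,0.0005,0.147],"spin": 0,"gripper": 1},
  ],
)

```text
t: 20.52
tool_pos: [0.628, 0.015, 0.1064]
tool_rot: [3.141, 0.0, 0.002]
contact_force: [-0.8, -0.2, 0.3]
opening: 0.0855
grip_force: 0.0
```

Emit:
arm_command(
  increments=[
    {"slide": [0,0,0],"spin": 0,"gripper": 0.3},
    {"slide": [0,0,0],"spin": 0,"gripper": 0.3},
    {"slide": [0,0,0],"spin": 0,"gripper": 0.3},
    {"slide": [0,0,0],"spin": 0,"gripper": 0.3},
    {"slide": [0,0,0],"spin": 0,"gripper": 0.3},
    {"slide": [0,0,0],"spin": 0,"gripper": 0.3},
  ],
)

```text
t: 21.02
tool_pos: [0.6295, 0.0152, 0.1083]
tool_rot: [3.141, 0.001, 0.007]
contact_force: [-1.1, -0.6, 7.5]
opening: 0.0616
grip_force: 27.1
```

Emit:
arm_command(
  increments=[
    {"slide": [0,0,-0.02],"spin": 0,"gripper": 0.3},
    {"slide": [0,0,-0.05],"spin": 0,"gripper": 0.3},
    {"slide": [0,0,-0.085],"spin": 0,"gripper": 0.3},
    {"slide": [0,0,-0.115],"spin": 0,"gripper": 0.3},
    {"slide": [0,0,-0.1245],"spin": 0,"gripper": 0.3},
    {"slide": [0,0,-0.1245],"spin": 0,"gripper": 0.3},
    {"slide": [0,0,-0.1245],"spin": 0,"gripper": 0.3},
  ],
)

```text
t: 21.6
tool_pos: [0.6276, 0.0155, 0.2296]
tool_rot: [3.142, 0.001, 0.0]
contact_force: [0.8, 0.6, -1.3]
opening: 0.0618
grip_force: 27.9
```

```bash
python3 -c "
from h import *
held('yellow')"
```

```text
held offset mm [-0.  -0.3] rfree 30.5 [318. 282.] tool [626.9  15.6 227.8]
```

Emit:
arm_command(
  increments=[
    {"slide": [0.006,-0.04,0],"spin": 0,"gripper": 0.3},
    {"slide": [0.012,-0.08,0],"spin": 0,"gripper": 0.3},
    {"slide": [0.016,-0.12,0],"spin": 0,"gripper": 0.3},
    {"slide": [0.018,-0.155,0],"spin": 0,"gripper": 0.3},
    {"slide": [0.018,-0.173,0.0],"spin": 0,"gripper": 0.3},
    {"slide": [0.018,-0.173,0.03],"spin": 0,"gripper": 0.3},
    {"slide": [0.018,-0.173,0.06],"spin": 0,"gripper": 0.3},
    {"slide": [0.018,-0.173,0.08],"spin": 0,"gripper": 0.3},
  ],
)

```text
t: 22.32
tool_pos: [0.6427, 0.1888, 0.1435]
tool_rot: [3.14, 0.003, -0.013]
contact_force: [-0.2, 0.1, -1.7]
opening: 0.0619
grip_force: 28.0
```

Emit:
arm_command(
  increments=[
    {"slide": [0,0,0.015],"spin": 0,"gripper": 0.3},
    {"slide": [0,0,0.028],"spin": 0,"gripper": 0.3},
    {"slide": [0,0,0.034],"spin": 0,"gripper": 0.3},
    {"slide": [0,0,0.036],"spin": 0,"gripper": 0.3},
    {"slide": [0,0,0.036],"spin": 0,"gripper": 0.3},
    {"slide": [0,0,0.036],"spin": 0,"gripper": 0.3},
  ],
)

```text
t: 22.82
tool_pos: [0.6463, 0.1885, 0.1148]
tool_rot: [-3.141, -0.001, -0.003]
contact_force: [0.2, -0.0, -1.0]
opening: 0.0615
grip_force: 28.0
```

```bash
python3 -c "
from h import *
held('yellow')"
```

```text
held offset mm [ 1.2 -0.2] rfree 29.7 [309. 270.] tool [646.4 188.5 115. ]
```

Emit:
arm_command(
  increments=[
    {"slide": [-0.001,0.001,0],"spin": 0,"gripper": 0.3},
    {"slide": [-0.001,0.001,0.001],"spin": 0,"gripper": 0.3},
    {"slide": [-0.001,0.001,0.002],"spin": 0,"gripper": 0.3},
    {"slide": [-0.001,0.001,0.002],"spin": 0,"gripper": 0.3},
  ],
)

```text
t: 23.2
tool_pos: [0.6449, 0.1875, 0.1124]
tool_rot: [-3.141, -0.001, -0.001]
contact_force: [-0.2, -1.1, -0.4]
opening: 0.0619
grip_force: 28.1
```

Emit:
arm_command(
  increments=[
    {"slide": [0,0,0.001],"spin": 0,"gripper": 0.3},
    {"slide": [0,0,0.001],"spin": 0,"gripper": 0.3},
    {"slide": [0,0,0.001],"spin": 0,"gripper": 0.3},
  ],
)

```text
t: 23.45
tool_pos: [0.6453, 0.1875, 0.1124]
tool_rot: [3.142, 0.001, 0.002]
contact_force: [-1.4, -0.6, 5.1]
opening: 0.0622
grip_force: 28.4
```

Emit:
arm_command(
  increments=[
    {"slide": [0,0,-0.001],"spin": 0,"gripper": 0.3},
    {"slide": [0,0,-0.001],"spin": 0,"gripper": 1},
    {"slide": [0,0,-0.001],"spin": 0,"gripper": 1},
    {"slide": [0,0,-0.001],"spin": 0,"gripper": 1},
    {"slide": [0,0,-0.001],"spin": 0,"gripper": 1},
    {"slide": [0,0,-0.001],"spin": 0,"gripper": 1},
    {"slide": [0,0,-0.02],"spin": 0,"gripper": 1},
    {"slide": [0,0,-0.05],"spin": 0,"gripper": 1},
  ],
)

```text
t: 24.12
tool_pos: [0.642, 0.187, 0.1565]
tool_rot: [3.14, 0.001, -0.014]
contact_force: [-1.2, -0.4, -0.3]
opening: 0.085
grip_force: 0.0
```

Emit:
arm_command(
  increments=[
    {"slide": [0,0,-0.04],"spin": 0,"gripper": 1},
    {"slide": [0,0,-0.08],"spin": 0,"gripper": 1},
    {"slide": [0,0,-0.091],"spin": 0,"gripper": 1},
    {"slide": [0,0,-0.091],"spin": 0,"gripper": 1},
    {"slide": [0,0,-0.091],"spin": 0,"gripper": 1},
  ],
)

```text
t: 24.53
tool_pos: [0.645, 0.1875, 0.2529]
tool_rot: [-3.141, -0.001, -0.003]
contact_force: [-0.5, 0.2, -1.2]
opening: 0.0856
grip_force: 0.0
```

```bash
python3 -c "
from h import *
import h
img,cast,M=wlook(['blue'],'w7.png')
sep=mask(img,'yellow'); hs=cv2.cvtColor(img,cv2.COLOR_RGB2HSV); print(hs[[215,224,228,150,160],[320]*5].tolist())
look2('yellow',.066)"
```

```text
tool [644.2 187.4 250.6] [ 3.141e+00  1.000e-03 -3.000e-03] cam [0.722 0.187 0.322]
blue [490.3 113.2] rfree 21.0 [379. 336.]
[[20, 144, 129], [20, 145, 134], [20, 151, 113], [13, 112, 130], [5, 98, 73]]
yellow fit31 [643.6 186.7] free [643.7 186.7] r 31.1 [319. 199.] tool [643.7 187.3 249.4]
```

View pics/w7.png

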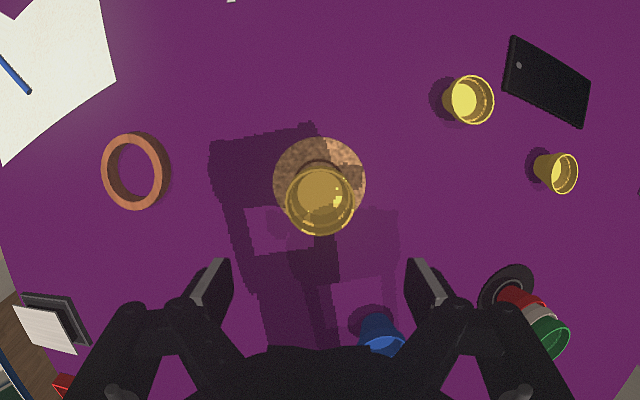

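Yellow stands centred on the cork mat at (320,200). Blue (380,335) is next.

Emit:
arm_command(
  increments=[
    {"slide": [-0.035,0.014,0],"spin": 0,"gripper": 1},
    {"slide": [-0.07,0.028,0],"spin": 0,"gripper": 1},
    {"slide": [-0.105,0.042,0],"spin": 0,"gripper": 1},
    {"slide": [-0.14,0.056,0],"spin": 0,"gripper": 1},
    {"slide": [-0.17,0.068,0],"spin": 0,"gripper": 1},
    {"slide": [-0.1875,0.0745,0],"spin": 0,"gripper": 1},
    {"slide": [-0.1875,0.0745,0],"spin": 0,"gripper": 1},
    {"slide": [-0.1875,0.0745,0],"spin": 0,"gripper": 1},
  ],
)

```text
t: 25.3
tool_pos: [0.456, 0.1126, 0.2499]
tool_rot: [3.141, 0.0, -0.004]
contact_force: [0.6, -0.5, 0.6]
opening: 0.0857
grip_force: 0.0
```

Emit:
arm_command(
  increments=[
    {"slide": [0,0,0],"spin": 0,"gripper": 1},
    {"slide": [0,0,0],"spin": 0,"gripper": 1},
  ],
)

```text
t: 25.47
tool_pos: [0.4577, 0.113, 0.2512]
tool_rot: [-3.142, -0.002, 0.002]
contact_force: [0.4, -0.3, 0.1]
opening: 0.0852
grip_force: 0.0
```

```bash
python3 -c "
from h import *
look2('blue',.062);look2('blue',.062)"
```

```text
blue fit31 [457.4 112.4] free [455.2 112.4] r 29.3 [319. 201.] tool [457.8 113.  251.4]
blue fit31 [457.5 112.5] free [455.5 112.5] r 29.5 [320. 199.] tool [457.8 113.1 251.5]
```

Emit:
arm_command(
  increments=[
    {"slide": [-0.001,0.0005,0.03],"spin": 0,"gripper": 1},
    {"slide": [-0.001,0.0005,0.06],"spin": 0,"gripper": 1},
    {"slide": [-0.001,0.0005,0.09],"spin": 0,"gripper": 1},
    {"slide": [-0.001,0.0005,0.12],"spin": 0,"gripper": 1},
    {"slide": [-0.001,0.0005,0.14],"spin": 0,"gripper": 1},
    {"slide": [-0.001,0.0005,0.146],"spin": 0,"gripper": 1},
    {"slide": [-0.001,0.0005,0.146],"spin": 0,"gripper": 1},
    {"slide": [-0.001,0.0005,0.146],"spin": 0,"gripper": 1},
  ],
)

```text
t: 26.23
tool_pos: [0.457, 0.1125, 0.1066]
tool_rot: [-3.142, -0.002, -0.001]
contact_force: [0.7, -0.3, 0.6]
opening: 0.0855
grip_force: 0.0
```

Emit:
arm_command(
  increments=[
    {"slide": [0,0,0],"spin": 0,"gripper": 0.3},
    {"slide": [0,0,0],"spin": 0,"gripper": 0.3},
    {"slide": [0,0,0],"spin": 0,"gripper": 0.3},
    {"slide": [0,0,0],"spin": 0,"gripper": 0.3},
    {"slide": [0,0,0],"spin": 0,"gripper": 0.3},
    {"slide": [0,0,0],"spin": 0,"gripper": 0.3},
  ],
)

```text
t: 26.73
tool_pos: [0.4578, 0.1125, 0.1082]
tool_rot: [-3.141, -0.001, -0.006]
contact_force: [-0.5, -0.1, 5.3]
opening: 0.0612
grip_force: 27.2
```

Emit:
arm_command(
  increments=[
    {"slide": [0,0,-0.02],"spin": 0,"gripper": 0.3},
    {"slide": [0,0,-0.05],"spin": 0,"gripper": 0.3},
    {"slide": [0,0,-0.085],"spin": 0,"gripper": 0.3},
    {"slide": [0,0,-0.12],"spin": 0,"gripper": 0.3},
    {"slide": [0,0,-0.144],"spin": 0,"gripper": 0.3},
    {"slide": [0,0,-0.144],"spin": 0,"gripper": 0.3},
    {"slide": [0,0,-0.144],"spin": 0,"gripper": 0.3},
  ],
)

```text
t: 27.32
tool_pos: [0.4571, 0.1125, 0.2523]
tool_rot: [-3.141, -0.001, -0.008]
contact_force: [0.4, 0.1, -1.0]
opening: 0.061
grip_force: 27.9
```

```bash
python3 -c "
from h import *
held('blue')"
```

```text
held offset mm [-0.1  0.1] rfree 30.1 [319. 282.] tool [456.1 112.3 250.1]
```

Emit:
arm_command(
  increments=[
    {"slide": [0.035,-0.014,0],"spin": 0,"gripper": 0.3},
    {"slide": [0.07,-0.028,0],"spin": 0,"gripper": 0.3},
    {"slide": [0.105,-0.042,0],"spin": 0,"gripper": 0.3},
    {"slide": [0.14,-0.056,0],"spin": 0,"gripper": 0.3},
    {"slide": [0.17,-0.068,0],"spin": 0,"gripper": 0.3},
    {"slide": [0.189,-0.075,0],"spin": 0,"gripper": 0.3},
    {"slide": [0.189,-0.075,0.02],"spin": 0,"gripper": 0.3},
    {"slide": [0.189,-0.075,0.05],"spin": 0,"gripper": 0.3},
  ],
)

```text
t: 28.03
tool_pos: [0.6472, 0.1881, 0.2004]
tool_rot: [-3.141, -0.002, -0.006]
contact_force: [0.9, 0.3, -1.6]
opening: 0.061
grip_force: 27.9
```

Emit:
arm_command(
  increments=[
    {"slide": [0,0,0],"spin": 0,"gripper": 0.3},
    {"slide": [0,0,0.01],"spin": 0,"gripper": 0.3},
    {"slide": [0,0,0.02],"spin": 0,"gripper": 0.3},
    {"slide": [0,0,0.03],"spin": 0,"gripper": 0.3},
    {"slide": [0,0,0.04],"spin": 0,"gripper": 0.3},
    {"slide": [0,0,0.05],"spin": 0,"gripper": 0.3},
    {"slide": [0,0,0.054],"spin": 0,"gripper": 0.3},
    {"slide": [0,0,0.054],"spin": 0,"gripper": 0.3},
  ],
)

```text
t: 28.7
tool_pos: [0.6444, 0.1873, 0.1442]
tool_rot: [3.141, 0.001, -0.004]
contact_force: [-0.6, -0.7, -0.4]
opening: 0.0608
grip_force: 27.9
```

Emit:
arm_command(
  increments=[
    {"slide": [0,0,0.002],"spin": 0,"gripper": 0.3},
    {"slide": [0,0,0.004],"spin": 0,"gripper": 0.3},
    {"slide": [0,0,0.005],"spin": 0,"gripper": 0.3},
    {"slide": [0,0,0.006],"spin": 0,"gripper": 0.3},
    {"slide": [0,0,0.006],"spin": 0,"gripper": 0.3},
  ],
)

```text
t: 29.12
tool_pos: [0.6454, 0.1875, 0.1404]
tool_rot: [-3.142, -0.001, -0.001]
contact_force: [-0.8, -0.5, -1.7]
opening: 0.0614
grip_force: 27.9
```

Emit:
arm_command(
  increments=[
    {"slide": [0,0,0.001],"spin": 0,"gripper": 0.3},
    {"slide": [0,0,0.001],"spin": 0,"gripper": 0.3},
    {"slide": [0,0,0.001],"spin": 0,"gripper": 0.3},
  ],
)

```text
t: 29.37
tool_pos: [0.6458, 0.1876, 0.1403]
tool_rot: [-3.141, -0.001, -0.003]
contact_force: [-0.6, -0.1, 4.9]
opening: 0.061
grip_force: 28.3
```

Contact came at the predicted depth, so I'll release, retreat and check everything.

Emit:
arm_command(
  increments=[
    {"slide": [0,0,-0.001],"spin": 0,"gripper": 0.3},
    {"slide": [0,0,-0.001],"spin": 0,"gripper": 1},
    {"slide": [0,0,-0.001],"spin": 0,"gripper": 1},
    {"slide": [0,0,-0.001],"spin": 0,"gripper": 1},
    {"slide": [0,0,-0.001],"spin": 0,"gripper": 1},
    {"slide": [0,0,-0.001],"spin": 0,"gripper": 1},
    {"slide": [0,0,-0.02],"spin": 0,"gripper": 1},
    {"slide": [0,0,-0.05],"spin": 0,"gripper": 1},
  ],
)

```text
t: 30.03
tool_pos: [0.6426, 0.187, 0.1844]
tool_rot: [3.14, 0.001, -0.014]
contact_force: [0.5, 0.6, 0.2]
opening: 0.0856
grip_force: 0.0
```

Emit:
arm_command(
  increments=[
    {"slide": [0,0,-0.04],"spin": 0,"gripper": 1},
    {"slide": [0,0,-0.08],"spin": 0,"gripper": 1},
    {"slide": [-0.04,0,-0.09],"spin": 0,"gripper": 1},
    {"slide": [-0.08,0,-0.09],"spin": 0,"gripper": 1},
    {"slide": [-0.12,0,-0.09],"spin": 0,"gripper": 1},
    {"slide": [-0.15,0,-0.09],"spin": 0,"gripper": 1},
    {"slide": [-0.15,0,-0.09],"spin": 0,"gripper": 1},
    {"slide": [-0.15,0,-0.09],"spin": 0,"gripper": 1},
  ],
)

```text
t: 30.7
tool_pos: [0.4939, 0.1875, 0.2788]
tool_rot: [-3.142, -0.003, -0.001]
contact_force: [0.4, -0.9, 0.3]
opening: 0.0854
grip_force: 0.0
```

Run:
```python
from h import *
look2('blue',.094);look2('green',.122)
a,_,_=snap('scene'); w,_,_=snap('wrist')
cv2.imwrite('pics/f1.png',np.vstack([cv2.resize(a[110:280,170:490],(640,340),interpolation=cv2.INTER_CUBIC),w[:250]])[:,:,::-1])
```

```text
blue fit31 [633.9 186.9] free [637.2 186.9] r 28.6 [322.  28.] tool [495.  187.4 279.2]
green fit31 [484.4 -81.4] free [484.1 -82.5] r 30.1 [570. 215.] tool [495.7 187.4 279.4]
```

View pics/f1.png

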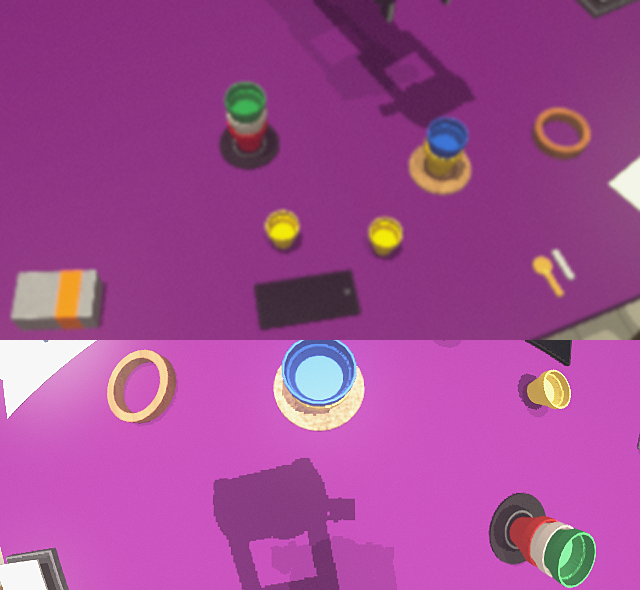

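The picture shows both stacks upright: red/white/green on the black mat at (247,120) and yellow/blue on the cork mat at (445,150). The phone, tape roll and carton haven't moved, and the robot is clear.

```bash
python3 -c "
from station import order
print(order.finish_job())"
```

```text
the job is handed in; nothing more can be done
None
```

I built both sets and handed the job in at about 31 s: red, white and green nested on the black mat, and yellow and blue on the cork mat, each base cup measured within about 1.5 mm of its ring's centre; no verdict came back.

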